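# Hold the slip tester's plate at the marked angle

### The job

Check the anti-slip floor paint on the slip tester: set the rubber-soled slider gently down on the painted panel, lengthwise along the plate and centred within the four white corner marks, and let go of it. Then swing the hinged plate up by its black handle, smoothly and without dropping it, until the line on the plate's edge meets the index pointer on the quadrant, and finish still holding the handle there, with the slider still lying within its marks. Do not shift the index, and leave the other things on the bench where they are.

Things in the scene. Friction and masses are not known exactly. Their poses are not given: they have to be found in the camera images.
- slider_mid (a point): the slider, a loose test sled on the bench beside the tester (left or right of it): steel block on a rubber sole, together 70 (its x) x 50 (its y) x 20 mm, with an upright flat steel grip on top, 44 (x) x 14 (y) mm and 40 mm tall, so 60 mm high overall; 0.36 to 0.56 kg. This point is the slider's centre, 30 mm above its underside; the middle of the flat grip is 10 mm above this point. Its two ends are alike
- slider: the same slider; origin at the centre of its underside, x along its 70 mm length, z up
- panel_mid (a point): centre of the top face of the grey grit-painted test panel (150 x 100 mm) clamped on the tester's hinged plate, and the centre of the four white corner marks on it, which enclose 78 x 58 mm; x runs along the plate and points up to the hinge end, away from the handle, z out of the face. 69 mm above the bench and level while the plate is down. The panel is 115 mm from the hinge axis to its centre; rubber grips it: the slider does not slide at the angles asked
- panel: the same painted panel
- hinge (a point): middle of the plate's hinge axis, 62 mm above the bench, on the tester's end away from the robot; tester fixed to the bench. x points from the handle end to the hinge end, the axis is along y. The hinged plate (aluminium, 210 x 130 x 8 mm, 0.5 to 0.95 kg with panel and handle) starts level, its handle end swings up. The quadrant plate, the tallest part, rises 190 mm above the bench
- handle_mid (a point): middle of the plate's lifting handle: a black round bar 20 mm thick and 80 mm long that sticks straight out of the middle of the plate's end near the robot, along x, its middle 275 mm from the hinge axis and level with it; the bench below it is free, 52 mm of clear space under it. Turns with the plate
- lift_handle: the same handle
- plate (a joint): angle of the hinged plate in rad: 0 lying level, grows as the handle end rises (stops at 0.9). Turns freely, without clamp or stay: the plate falls if let go
- plate_line (a point): middle of the short dark reading line on the plate's edge at the -y side, 150 mm from the hinge axis and level with it at 0; its x axis lies along the plate
- index_tip (a point): tip of the index: a dark steel saddle (34 x 16 x 16 mm) with a round thumb screw, clamped on the rim of the upright quadrant plate beside the plate's -y edge, with a flat pointer blade reaching in to the plate's edge. It lies 150 mm from the hinge axis, where the reading line passes; when the plate stands at the marked angle the line meets the blade. Its x axis lies along the marked angle
- index (a joint): angle in rad to which the index is set, measured like the plate's angle (0.26 to 0.54, differs each time); stiff, stays where it is
- sample_jar_mid (a point): plastic sample jar with a screw lid, 52 mm across and 75 mm tall; this point is its centre
- paint_tin_mid (a point): closed 1 L paint tin, 108 mm across and 122 mm tall; this point is its centre
- applicator_mid (a point): open rectangular steel film-applicator frame, 72 x 90 x 30 mm; this point is its centre
- palette_knife_grip (a point): palette knife 210 mm long lying flat; this point is on its handle
- gloss_meter_mid (a point): grey gloss meter, a box 150 x 60 x 68 mm; this point is its centre
- pail_1kg_mid (a point): white plastic paint pail with a lid, 118 mm across and 118 mm tall; this point is its centre
Things that resemble listed ones, but are neither listed nor needed, are in the scene too. What is shaped like the slider but brown or orange is not meant.

How it is judged:
On the way, in this order (a step that is already met when the one before it is completed fails the run):
1. the slider lies released within the corner marks of the panel, with the plate down (x of slider_mid in the frame of panel_mid between -0.014 and 0.014 m and y of slider_mid in the frame of panel_mid between -0.012 and 0.012 m and z of slider_mid in the frame of panel_mid between 0.026 and 0.034 m and angle between the x axis of slider_mid and the x axis of panel_mid, either way round below 0.2 rad and angle between the z axis of slider_mid and the z axis of panel_mid, either way round below 0.1 rad and contact force between slider and the fingers below 0.1 N and contact force between slider and the arm below 0.1 N and contact force between slider and panel above 0.5 N and value of joint plate below 0.03 rad and linear speed of slider below 0.02 m/s), for 0.2 s.
2. the plate is held by its handle at the index, with the slider within its marks (angle between the x axis of plate_line and the x axis of index_tip, either way round below 0.045 rad and value of joint plate above 0.15 rad and velocity of joint plate between -0.05 and 0.05 rad/s and contact force between the fingers and lift_handle above 1 N and x of slider_mid in the frame of panel_mid between -0.014 and 0.014 m and y of slider_mid in the frame of panel_mid between -0.012 and 0.012 m and z of slider_mid in the frame of panel_mid between 0.026 and 0.034 m and angle between the x axis of slider_mid and the x axis of panel_mid, either way round below 0.2 rad and angle between the z axis of slider_mid and the z axis of panel_mid, either way round below 0.1 rad and contact force between slider and the fingers below 0.1 N and contact force between slider and the arm below 0.1 N and contact force between slider and panel above 0.5 N), for 0.3 s.
At the end, for the whole second after the job is handed in: the fingers hold the handle with more than 1 N, the plate at rest within 0.045 rad (2.6 degrees) of the index; the slider, touched by nothing of the robot, lies flat on the panel within 14 mm (along) and 12 mm (across) of the centre of the marks and within 0.2 rad of lengthwise (all of step 2 and linear speed of slider below 0.02 m/s); the arm keeps its last pose, push and grip.
It fails at once if the plate is jerked or dropped (faster than 1.5 rad/s) (velocity of joint plate above 1.5 rad/s or velocity of joint plate below -1.5 rad/s).
It fails at once if the slider is dropped on the panel or pressed hard against it (over 90 N) (contact force between slider and panel above 90 N).
It fails at once if the index is shifted by more than 6 mm (distance of index_tip from where it was at the start of the episode above 0.006 m).
It fails at once if another thing on the bench is moved by more than 25 mm (distance of any of sample_jar_mid, paint_tin_mid, applicator_mid, palette_knife_grip, gloss_meter_mid, pail_1kg_mid from where it was at the start of the episode above 0.025 m).
It also fails if it takes over 67 s, if anything falls off the work surface, if the arm or the gripper's body presses on something with over 40 N, if the wrist force passes 120 N, or if a joint passes its speed limit or range.

### The arm

A 6-joint arm with a two-finger parallel gripper is mounted at the origin on the work surface. World frame = base frame: x ahead of the robot, y to its left, z up, the work surface at z = 0. Lengths are in m, angles in rad, forces in N, time in s.
With the tool pointing down it reaches from about 0.375 to 0.975 m from the base axis. Payload 3.8 kg.
Tool frame: the origin (TCP) lies on the centre line of the jaws, within the pads' length; the fingertips stand 22 mm ahead of it and the grasp point (between the pads) lies 3 mm ahead of it (robot.tcp_to_tips is the distance from the TCP to the fingertips, in m); z points along the fingers, y is the direction in which the jaws open and shut (so a half turn about z gives the same grasp; the last joint's range is limited). The gripper opens to 88 mm and grips with 3 to 60 N. Pads are 18 mm wide; open, the fingers measure 123 mm over their backs; the gripper's body (75 mm by 187 mm) begins 45 mm behind the grasp point.
Start: joints at [-1.159, 0.264, 1.604, -0, 1.274, -0.037], TCP at [0.293, -0.608, 0.261] pointing down, gripper open.
Joint ranges: [-2.63, 2.63], [-0.94, 2.18], [0.31, 2.57], [-1.31, 4.45], [0, 2.66], [-2.55, 2.55]. Speed limits (rad/s): [2.57, 2.57, 3.14, 3.14, 3.14, 3.14].

### API

Orientations are given as a unit quaternion [w, x, y, z].
In Python, from bench import robot, vision, order gives the robot as it stands.
- The arm moves only by the tool arm_command, never from a script. Its argument "targets" is a list that holds one entry, the list of rows, each a list of 5 numbers: the opening, from -1 (shut) to 1 (fully open), then the shift along the world's x, y, z in mm, then the turn about the world's z in degrees. A call has 1 to 20 rows; each row is the pose to reach, as a shift and turn from the pose commanded when the call began; what a row does not reach only later rows make up. A row lasts 1/10 s, in which the tool goes at most 50 mm and 8.59 degrees, less where a joint would pass 70% of its speed; a pose out of reach is approached as far as the arm can. A call with a gripper value outside its range is refused whole. The fingers move at their own pace and stop on an object; the grip force is fixed at half the most. Time passes only in rows, so rows that repeat a pose let the fingers close. It gives the time, the measured TCP pose, the force and the opening at its end, in the units of the state.
- robot.read_state(): the state, without advancing time (a new reading comes with each control period).
- vision.camera(name): name is "scene" or "top"; returns the picture (480x640x3 uint8, red, green, blue); there is no depth.
- vision.calibration(name): a dict with "camera_matrix" (3x3 intrinsics, pixels), "R" (3x3) and "t" (3): a world point X has camera coordinates R X + t. Camera axes: x right, y down, z forward; pixel columns grow to the right and rows downward; lengths in m; the calibration is good to about 2 mm. A picture is of the moment at which its call begins. calibration takes no time and is no camera call.
- order.job_done(): hands the job in, once; it reports no verdict.
The state is a dict: "t": time; "qpos": joint angles; "qd": joint speeds; "effort": joint torques, N m; "ee_pos": TCP position; "eef_rot": TCP orientation; "contact_force": force on the tool from outside, world axes, zero at the start; "moment": the same for the moment, N m; "finger_gap": finger opening in m.
Only numpy, scipy, OpenCV 4.12 (cv2) and the standard library are available. Lean on these libraries where they do the work, as an engineer would, in place of code of your own. Each camera call takes 0.05 s, during which the arm holds its last target. There are 200 camera calls.

## Working session

There is one attempt and no reset: what is moved stays moved. The work goes in short steps, Python scripts to look and compute and a tool call to move; the robot and the scene stay as the last step left them, time stands still between calls to the robot, and variables do not carry over. Pictures are saved under pics/ and viewed, about 8 in all and at most 12, crops included, and the job is handed in when it is done.

Besides the shell and the picture viewer there is one more tool, called after "Emit:" as a command line: name --argument value ..., lists and objects as JSON in quotes. arm_command: Moves the arm, as the interface text tells. Its arguments: {"type":"object","properties":{"targets":{"type":"array","items":{"type":"array","items":{"type":"array","items":{"type":"number"}}}}},"required":["targets"]}

```bash
mkdir -p pics; python3 - <<'E'
from bench import robot, vision
import cv2
s=robot.read_state();print({k:s[k] for k in('t','ee_pos','eef_rot','finger_gap')})
for n in('scene','top'):
    cv2.imwrite(f'pics/{n}0.png',vision.camera(n)[:,:,::-1]);c=vision.calibration(n);print(n,c)
E
```

```text
{'t': 0.0, 'ee_pos': array([ 0.29261643, -0.60757107,  0.25943063]), 'eef_rot': array([-1.05768673e-03,  9.74924107e-01,  2.22534992e-01, -2.10205049e-04]), 'finger_gap': 0.08800765716390832}
scene {'camera_matrix': array([[479.84572215,   0.        , 321.45234544],
       [  0.        , 479.84572215, 236.88518623],
       [  0.        ,   0.        ,   1.        ]]), 'R': array([[-0.69791474,  0.71613066,  0.00847831],
       [ 0.43019527,  0.42865835, -0.79447092],
       [-0.57257928, -0.55082564, -0.60724301]]), 't': array([ 0.40754553, -0.19130776,  1.84300257])}
top {'camera_matrix': array([[513.54356382,   0.        , 319.69599358],
       [  0.        , 513.54356382, 242.02019541],
       [  0.        ,   0.        ,   1.        ]]), 'R': array([[-0.02005008, -0.99956554, -0.02160402],
       [-0.99026105,  0.02283179, -0.13733812],
       [ 0.13777171,  0.01863997, -0.9902886 ]]), 't': array([0.03897236, 0.55968367, 1.52302597])}
```

View pics/top0.png

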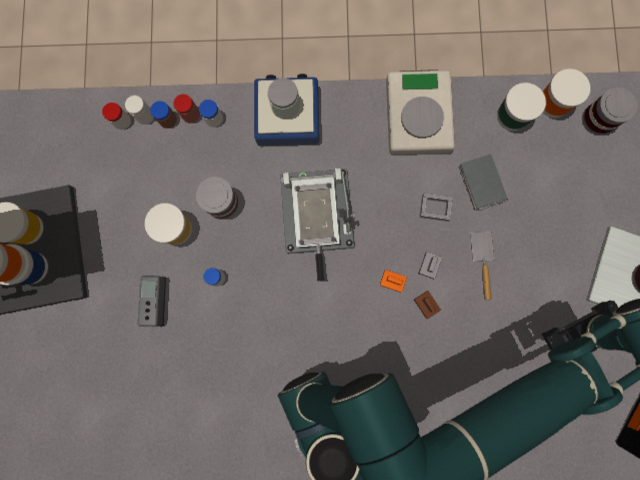

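View pics/scene0.png

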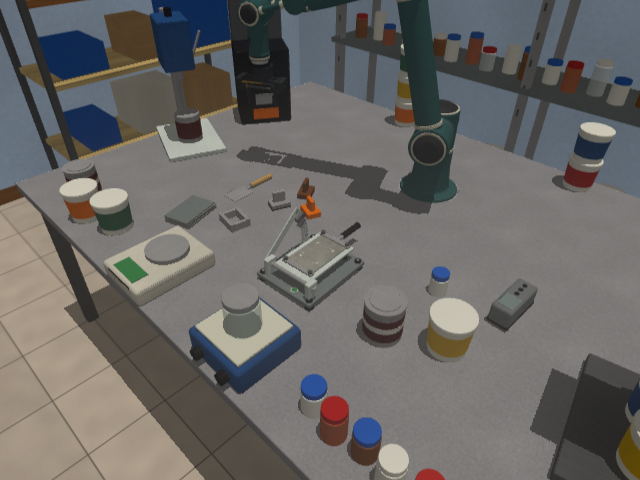

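Top view: the tester is around (318,215) with its handle at (321,265). The steel slider is at (430,265), and the decoys are orange (393,281) and brown (427,304). Next I'll enlarge both views.

```bash
cat > h.py <<'E'
import numpy as np, cv2
from bench import robot, vision
def ray(n,u,v):
    c=vision.calibration(n);K,R,t=map(np.array,(c['camera_matrix'],c['R'],c['t']))
    return -R.T@t, R.T@np.linalg.inv(K)@np.array([u,v,1.])
def onz(n,u,v,z):
    o,d=ray(n,u,v);return o+d*(z-o[2])/d[2]
def proj(n,X):
    c=vision.calibration(n);p=c['camera_matrix']@(c['R']@np.array(X)+c['t']);return p[:2]/p[2]
def crop(n,src,out,x,y,w,h,k):
    cv2.imwrite(out,cv2.resize(src[y:y+h,x:x+w],None,fx=k,fy=k,interpolation=cv2.INTER_CUBIC))
E
python3 - <<'E'
from h import *
a=cv2.imread('pics/top0.png')[160:320,270:450];b=cv2.imread('pics/scene0.png')[175:305,235:375]
cv2.imwrite('pics/c1.png',cv2.resize(a,None,fx=4.4,fy=3.75*4.4/3.75*0.85,interpolation=cv2.INTER_CUBIC)) if 0 else cv2.imwrite('pics/c1.png',cv2.resize(a,None,fx=3.7,fy=3.7,interpolation=cv2.INTER_CUBIC))
cv2.imwrite('pics/c2.png',cv2.resize(b,None,fx=4.5,fy=4.5,interpolation=cv2.INTER_CUBIC))
E
```

```text
(no output)
```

View pics/c1.png

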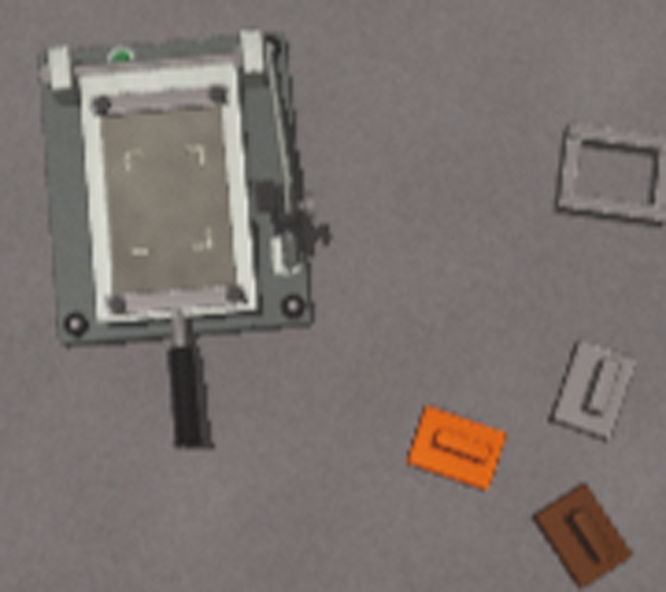

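View pics/c2.png

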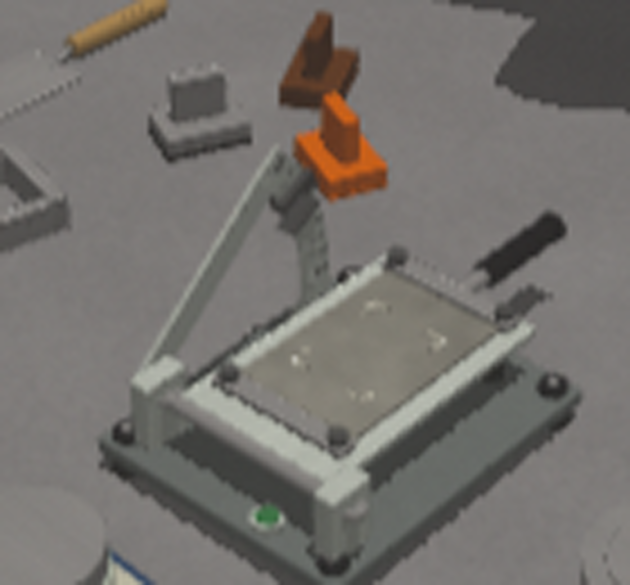

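The crops show the marks' outer corners, the handle and the slider block's corners. I'll compute positions from these pixels.

```bash
python3 - <<'E'
from h import *
np.set_printoptions(precision=4,suppress=True)
P=lambda x,y,z:onz('top',270+(x+.5)/3.7-.5,160+(y+.5)/3.7-.5,z)
S=lambda x,y,z:onz('scene',235+(x+.5)/4.5-.5,175+(y+.5)/4.5-.5,z)
print('cam',ray('top',0,0)[0],ray('scene',0,0)[0])
m=[P(*p,.069) for p in((126,149),(204,146),(211,248),(132,252))]
print(np.array(m),'sizes',[np.linalg.norm(m[i]-m[i-1]) for i in range(4)])
c=np.mean(m,0)
h0,h1=P(179,345,.07),P(193,447,.062);print('handle',h0,h1)
ms=[S(*p,.069) for p in((296,362),(375,305),(440,340),(362,397))]
print('marks scene',np.mean(ms,0))
b=np.array([P(*p,.02) for p in((579,341),(636,357),(607,438),(551,421))])
print('slider',b.mean(0),[np.linalg.norm(b[i]-b[i-1]) for i in range(4)])
d=(b[0]+b[1]-b[2]-b[3]);print('yaw',np.degrees(np.arctan2(d[1],d[0])))
g=P(602,387,.06);print('griptop',g)
print('griptop scene',S(196,72,.06),'block scene ',np.mean([S(*p,.02) for p in((150,122),(178,97),(250,128),(170,152))],0))
ax=(m[0]+m[1]-m[2]-m[3]);ay=np.degrees(np.arctan2(ax[1],ax[0]));print('panel c',c,'yaw',ay)
# plate end edges: white plate corners
q=np.array([P(*p,.062) for p in((82,70),(240,66),(258,310),(100,322))]);d=(q[0]+q[1]-q[2]-q[3]);print('plate',q.mean(0),np.degrees(np.arctan2(d[1],d[0])),[np.linalg.norm(q[i]-q[i-1]) for i in range(4)])
a=np.radians(ay);X=np.array([np.cos(a),np.sin(a),0]);Y=np.array([-X[1],X[0],0])
H=c+.115*X;H[2]=.062
for t in (.26,.33,.4,.47,.54):
  w=H-.15*np.cos(t)*X+np.array([0,0,.15*np.sin(t)])-.066*Y
  u=proj('top',w);v=proj('scene',w);print(t,w,(u-[270,160])*3.7,(v-[235,175])*4.5)
E
```

```text
cam [ 0.3452 -0.0022  1.5859] [1.422  0.8053 0.9637]
[[0.6857 0.0721 0.069 ]
 [0.6866 0.0084 0.069 ]
 [0.6022 0.0046 0.069 ]
 [0.6004 0.0686 0.069 ]] sizes [np.float64(0.08536092608205247), np.float64(0.06369078224917328), np.float64(0.0845245141514711), np.float64(0.0640481483177953)]
handle [0.5236 0.032  0.07  ] [0.442  0.0225 0.062 ]
marks scene [0.6427 0.0362 0.069 ]
slider [ 0.4852 -0.3073  0.02  ] [np.float64(0.0706272488446575), np.float64(0.04833394639296323), np.float64(0.07158702056726358), np.float64(0.047508021627285846)]
yaw -22.003714244610713
griptop [ 0.4832 -0.3065  0.06  ]
griptop scene [ 0.4848 -0.3116  0.06  ] block scene  [ 0.5006 -0.3073  0.02  ]
panel c [0.6437 0.0384 0.069 ] yaw 2.488638304159012
plate [0.6515 0.0371 0.062 ] 2.9979713949952767 [np.float64(0.21029707641054687), np.float64(0.13033887794624927), np.float64(0.20334414202753964), np.float64(0.12824977386947958)]
0.26 [ 0.6166 -0.0288  0.1006] [250.9839 221.0274] [325.3415 251.1596]
0.33 [ 0.6197 -0.0287  0.1106] [250.8898 214.9285] [322.0628 241.0732]
0.4 [ 0.6234 -0.0285  0.1204] [250.7299 207.9379] [318.0317 231.623 ]
0.47 [ 0.6279 -0.0283  0.1299] [250.5038 200.0786] [313.2529 222.8616]
0.54 [ 0.6329 -0.0281  0.1391] [250.2117 191.3801] [307.7345 214.8409]
```

The slider is at about (0.484, -0.308) with yaw -22°. The panel is at about (0.643, 0.037) with yaw about 3°. I'll grip the slider's grip lengthwise, because that turns the gripper's wide body away from the quadrant when I place it. First I hover above it.

Emit:
arm_command --targets '[[[0.4,20,30,-10,5],[0.4,45,70,-20,12],[0.4,70,110,-40,18],[0.4,95,150,-50,24],[0.4,120,190,-65,30],[0.4,145,230,-80,36],[0.4,170,265,-95,40],[0.4,185,290,-100,42],[0.4,191,300,-100,42],[0.4,191,300,-100,42],[0.4,191,300,-100,42]]]'

```text
t: 1.2
ee_pos: [0.4838, -0.3092, 0.1612]
eef_rot: [0.001, 0.831, 0.557, -0.0]
contact_force: [-0.9, -0.5, -0.1]
finger_gap: 0.0616
```

```bash
python3 - <<'E'
from h import *
s=robot.read_state();print(s['t'],s['ee_pos'],s['eef_rot'],s['finger_gap'])
a=vision.camera('top')[:,:,::-1][215:315,370:490];b=vision.camera('scene')[:,:,::-1][150:240,240:340]
cv2.imwrite('pics/d.png',np.hstack([cv2.resize(a,(400,333),interpolation=2),cv2.resize(b,(370,333),interpolation=2)]))
E
```

```text
1.2 [ 0.48379551 -0.30915342  0.1612286 ] [ 5.62133980e-04  8.30573273e-01  5.56909057e-01 -1.57709399e-04] 0.061591301595295384
```

View pics/d.png

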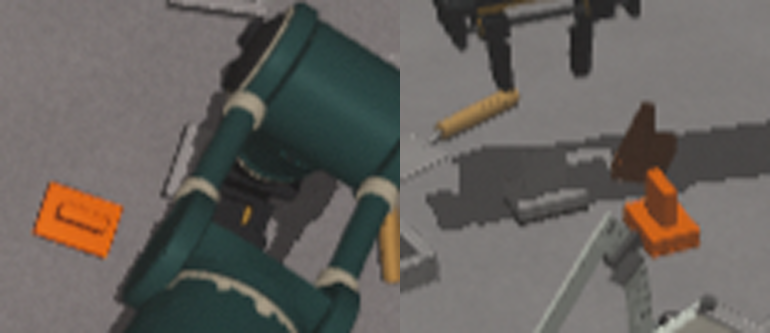

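The fingers straddle the shadowed slider along its length, so I'll descend and grip.

Emit:
arm_command --targets '[[[0.4,0,0,-35,0],[0.4,0,0,-70,0],[0.4,0,0,-95,0],[0.4,0,0,-105,0],[0.4,0,0,-111,0],[0.4,0,0,-111,0],[-0.5,0,0,-111,0],[-1,0,0,-111,0],[-1,0,0,-111,0],[-1,0,0,-111,0],[-1,0,0,-111,0]]]'

```text
t: 2.4
ee_pos: [0.4853, -0.3091, 0.0513]
eef_rot: [0.002, 0.83, 0.557, 0.001]
contact_force: [0.9, -1.3, 6.0]
finger_gap: 0.0437
```

Emit:
arm_command --targets '[[[-1,0,0,10,0],[-1,0,0,30,0],[-1,0,0,70,0],[-1,0,0,110,0],[-1,0,0,150,0],[-1,0,0,180,0],[-1,0,0,180,0]]]'

```text
t: 3.1
ee_pos: [0.4856, -0.3092, 0.2343]
eef_rot: [0.003, 0.83, 0.557, 0.001]
contact_force: [0.6, -1.4, -3.6]
finger_gap: 0.0439
```

```bash
python3 - <<'E'
from h import *
s=robot.read_state();print(s['t'],s['ee_pos'],s['eef_rot'],s['finger_gap'],s['contact_force'])
t=vision.camera('top')[:,:,::-1];b=vision.camera('scene')[:,:,::-1]
cv2.imwrite('pics/e_t.png',t);cv2.imwrite('pics/e_s.png',b)
cv2.imwrite('pics/e.png',np.hstack([cv2.resize(b[60:200,200:360],(400,350),interpolation=2),cv2.resize(cv2.imread('pics/top0.png')[190:250,320:380],(350,350),interpolation=2)]))
E
```

```text
3.1 [ 0.4855538  -0.30918901  0.23430627] [0.00339877 0.83039551 0.55716232 0.00137518] 0.043907640115234604 [ 0.59272149 -1.35978986 -3.55320952]
```

View pics/e.png

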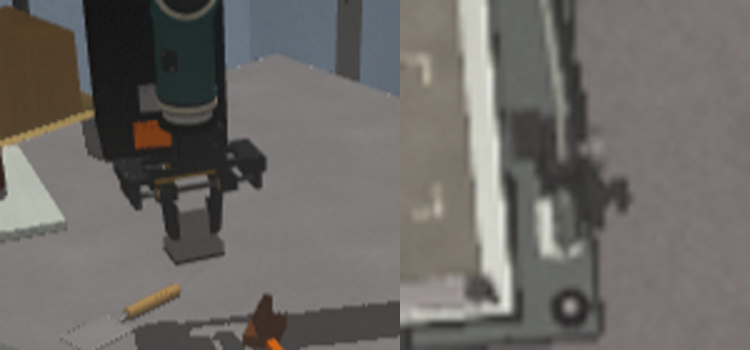

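The slider is held, with a 43.9 mm gap across its 44 mm grip. Next I raise it, carry it over the panel and align it.

Emit:
arm_command --targets '[[[-1,0,0,20,0],[-1,8,20,40,3],[-1,20,45,55,6],[-1,35,80,60,9],[-1,50,115,60,12],[-1,66,150,60,15],[-1,82,185,60,18],[-1,98,220,60,21],[-1,114,255,60,24],[-1,130,288,60,26],[-1,142,315,60,26],[-1,150,335,60,26],[-1,156,345,60,26],[-1,157,347,60,26],[-1,157,347,60,26],[-1,157,347,60,26]]]'

```text
t: 4.8
ee_pos: [0.6402, 0.0377, 0.2888]
eef_rot: [-0.0, 0.684, 0.729, -0.001]
contact_force: [0.4, -0.6, -4.5]
finger_gap: 0.0436
```

```bash
python3 - <<'E'
from h import *
s=robot.read_state();print(s['t'],s['ee_pos'],s['eef_rot'],s['finger_gap'],s['contact_force'])
E
```

```text
4.8 [0.64023427 0.03771298 0.28884992] [-4.12930979e-04  6.84156706e-01  7.29334460e-01 -8.22942551e-04] 0.04359889864163745 [ 0.4305074  -0.5754414  -4.53263578]
```

Emit:
arm_command --targets '[[[-1,3,0,-15,0],[-1,3,0,-45,0],[-1,3,0,-80,0],[-1,3,0,-110,0],[-1,3,0,-135,0],[-1,3,0,-148,0],[-1,3,0,-152,0],[-1,3,0,-152,0],[-1,3,0,-152,0]]]'

```text
t: 5.7
ee_pos: [0.6451, 0.0387, 0.1394]
eef_rot: [0.001, 0.684, 0.73, 0.001]
contact_force: [0.2, 0.3, -4.3]
finger_gap: 0.0437
```

```bash
python3 - <<'E'
from h import *
s=robot.read_state();print(s['t'],s['ee_pos'],s['eef_rot'],s['finger_gap'],s['contact_force'])
b=vision.camera('scene')[:,:,::-1]
cv2.imwrite('pics/f_s.png',b)
cv2.imwrite('pics/f.png',cv2.resize(b[180:300,240:380],(700,600),interpolation=2))
E
```

```text
5.7 [0.64514674 0.03870688 0.13943808] [0.00106863 0.68391766 0.72955767 0.00104518] 0.043722866624447035 [ 0.19203469  0.26011069 -4.33307323]
```

View pics/f.png

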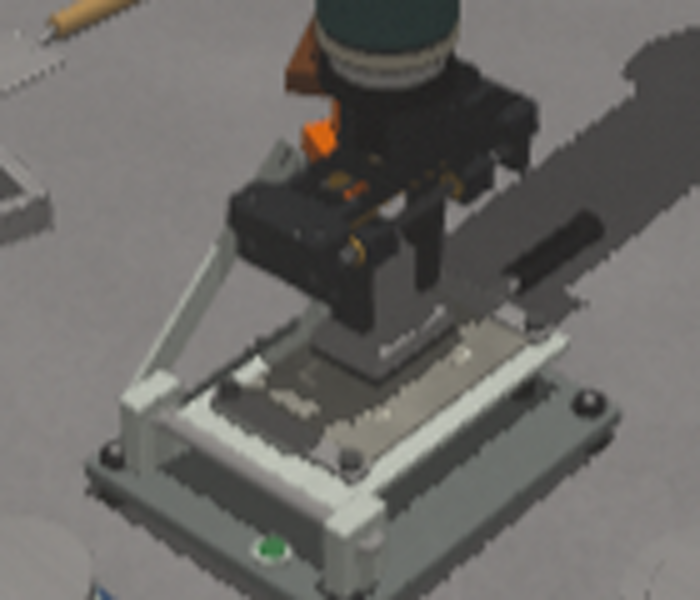

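```bash
python3 - <<'E'
from h import *
for p in((375,383),(312,345),(457,318)): print(onz('scene',240+p[0]/5-.5,180+p[1]/5-.5,.088))
E
```

```text
[0.67499063 0.0599668  0.088     ]
[0.67634382 0.00951264 0.088     ]
[0.5982299  0.05187567 0.088     ]
```

By the same camera, the slider is within about 4 mm of the marks' centre, which is inside the limits. I lower it slowly.

Emit:
arm_command --targets '[[[-1,0,1,-6,0],[-1,0,1,-11,0],[-1,0,1,-14,0],[-1,0,1,-16,0],[-1,0,1,-17,0],[-1,0,1,-18,0],[-1,0,1,-18,0]]]'

```text
t: 6.45
ee_pos: [0.6436, 0.0399, 0.1204]
eef_rot: [-0.0, 0.684, 0.73, -0.0]
contact_force: [-4.9, -0.0, 2.4]
finger_gap: 0.0436
```

It has touched down: the force changed from -4.3 to +2.4 N. I release it and retreat straight up.

Emit:
arm_command --targets '[[[-1,0,0,-0.5,0],[0.2,0,0,-0.5,0],[0.4,0,0,-0.5,0],[0.4,0,0,0,0],[0.4,0,0,0,0],[0.4,0,0,10,0],[0.4,0,0,25,0],[0.4,0,0,50,0],[0.4,0,0,85,0],[0.4,0,0,110,0],[0.4,0,0,110,0]]]'

```text
t: 7.55
ee_pos: [0.6472, 0.0399, 0.2368]
eef_rot: [0.004, 0.684, 0.73, 0.004]
contact_force: [0.4, 0.4, 0.5]
finger_gap: 0.0617
```

Emit:
arm_command --targets '[[[0,-15,0,0,8],[0,-35,-1,0,16],[0,-65,-3,0,24],[0,-95,-5,0,32],[0,-125,-7,0,40],[0,-145,-9,0,48],[0,-158,-11,0,56],[0,-160,-11,0,64],[0,-160,-11,0,72],[0,-160,-11,0,80],[0,-160,-11,0,88],[0,-160,-11,0,90],[0,-160,-11,0,90],[0,-160,-11,0,90]]]'

```text
t: 8.95
ee_pos: [0.4836, 0.0289, 0.2294]
eef_rot: [-0.0, -0.032, 0.999, 0.0]
contact_force: [0.2, 0.4, -0.2]
finger_gap: 0.0439
```

```bash
python3 - <<'E'
from h import *
s=robot.read_state();print(s['t'],s['ee_pos'],s['eef_rot'],s['finger_gap'],s['contact_force'])
b=vision.camera('scene')[:,:,::-1];t=vision.camera('top')[:,:,::-1]
cv2.imwrite('pics/g_s.png',b)
cv2.imwrite('pics/g.png',np.hstack([cv2.resize(b[190:290,270:370],(400,400),interpolation=2),cv2.resize(t[165:265,270:370],(400,400),interpolation=2)]))
E
```

```text
8.95 [0.48357845 0.0288513  0.22940983] [-2.38199227e-04 -3.18742066e-02  9.99491860e-01  1.23266116e-05] 0.043887390274839004 [ 0.20158913  0.43324226 -0.24501401]
```

View pics/g.png

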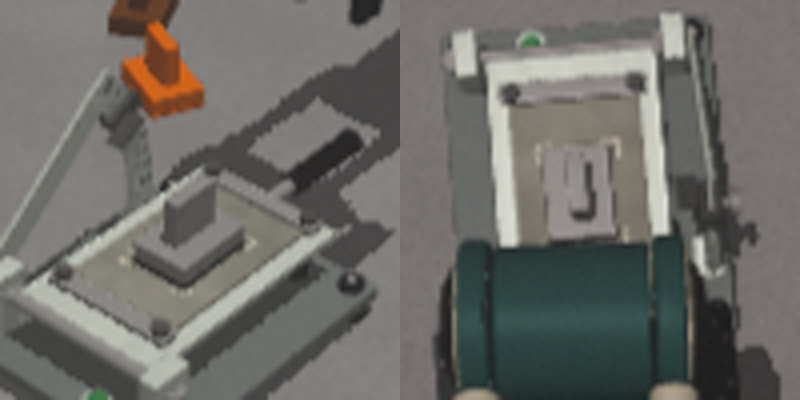

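The slider sits inside all four marks in both views. Quick numeric check, then I'll go for the handle.

```bash
python3 - <<'E'
from h import *
P=lambda x,y,z:onz('top',270+(x-400)/4-.4,165+y/4-.4,z)
b=np.array([P(*p,.089) for p in((545,147),(611,147),(614,236),(551,239))])
print('slider',b.mean(0),'marks top',(P(540,143,.069)+P(621,141,.069))/2)
c=np.array([.6435,.0375,.069]);
for yaw in(2.5,3.5):
  a=np.radians(yaw);X=np.array([np.cos(a),np.sin(a),0]);d=b.mean(0)-c;print(yaw,d@X,d@[-X[1],X[0],0])
X=np.array([np.cos(.056),np.sin(.056),0]);H=c+.115*X;H[2]=.062
print('hinge',H)
for r in(.275,):
  for t in(0,.1,.2,.3,.4,.47,.5): print(t,(H-r*np.cos(t)*X+[0,0,r*np.sin(t)]-(H-r*X))*1000)
E
```

```text
slider [0.6418343  0.03914798 0.089     ] marks top [0.6842568  0.03879102 0.069     ]
2.5 -0.001592230162244959 0.0017190701379025928
3.5 -0.001561985747138236 0.0017465965631272879
hinge [0.75831973 0.04393663 0.062     ]
0 [0. 0. 0.]
0.1 [ 1.37170091  0.07689565 27.45418958]
0.2 [ 5.47309805  0.30681428 54.63406597]
0.3 [12.26321162  0.68745862 81.26805683]
0.4 [ 21.67419704   1.21502541 107.09004413]
0.47 [ 29.77197721   1.66897572 124.54372848]
0.5 [ 33.61202287   1.88424336 131.84202312]
```

Emit:
arm_command --targets '[[[0,0,0,-30,0],[0,0,0,-70,0],[0,0,0,-110,0],[0,0,-1,-140,0],[0,0,-1,-155,0],[0,0,-1,-163,0],[0,0,-1,-163,0],[0,0,-1,-163,0]]]'

```text
t: 9.85
ee_pos: [0.4847, 0.0279, 0.0675]
eef_rot: [0.001, -0.032, 0.999, -0.0]
contact_force: [-0.2, 0.9, 0.6]
finger_gap: 0.0442
```

The slider is within 2 mm of centre. I close on the handle.

Emit:
arm_command --targets '[[[0,0,0,-2,0],[-0.3,0,0,-2,0],[-0.6,0,0,-2,0],[-1,0,0,-2,0],[-1,0,0,-2,0],[-1,0,0,-2,0]]]'

```text
t: 10.45
ee_pos: [0.4843, 0.0264, 0.0652]
eef_rot: [0.0, -0.033, 0.999, -0.001]
contact_force: [-1.5, -7.6, 3.1]
finger_gap: 0.0186
```

Gripped. The side force means the bar sits about 1.5 mm to -y, so I correct that while lifting slowly along the arc to 0.4 rad.

Emit:
arm_command --targets '[[[-1,0,-1.5,2,0],[-1,0.1,-1.5,6,0],[-1,0.3,-1.5,12,0],[-1,0.8,-1.5,20,0],[-1,1.4,-1.4,27.5,0],[-1,2.2,-1.4,35,0],[-1,3.3,-1.3,42.5,0],[-1,4.6,-1.2,50,0],[-1,6,-1.2,57,0],[-1,7.5,-1.1,64,0],[-1,9.3,-1,71,0],[-1,11.3,-0.9,78,0],[-1,13.3,-0.8,84.5,0],[-1,15.3,-0.7,90.5,0],[-1,17.4,-0.5,96,0],[-1,19.4,-0.4,101,0],[-1,21,-0.3,105,0],[-1,21.7,-0.3,107,0],[-1,21.7,-0.3,107,0]]]'

```text
t: 12.35
ee_pos: [0.5047, 0.0276, 0.1718]
eef_rot: [-0.001, -0.032, 0.999, 0.0]
contact_force: [-4.8, -1.4, -4.4]
finger_gap: 0.0178
```

```bash
python3 - <<'E'
from h import *
s=robot.read_state();print(s['t'],s['ee_pos'],s['eef_rot'],s['finger_gap'],s['contact_force'])
b=vision.camera('scene')[:,:,::-1];t=vision.camera('top')[:,:,::-1]
cv2.imwrite('pics/i_s.png',b);cv2.imwrite('pics/i_t.png',t)
cv2.imwrite('pics/i.png',np.hstack([cv2.resize(b[185:285,265:365],(400,400),interpolation=2),cv2.resize(t[165:265,270:370],(400,400),interpolation=2)]))
E
```

```text
12.35 [0.50467566 0.02755088 0.17183266] [-1.22526129e-03 -3.24305160e-02  9.99473241e-01  2.38278034e-05] 0.017802525855739496 [-4.76392229 -1.4260439  -4.42178735]
```

View pics/i.png

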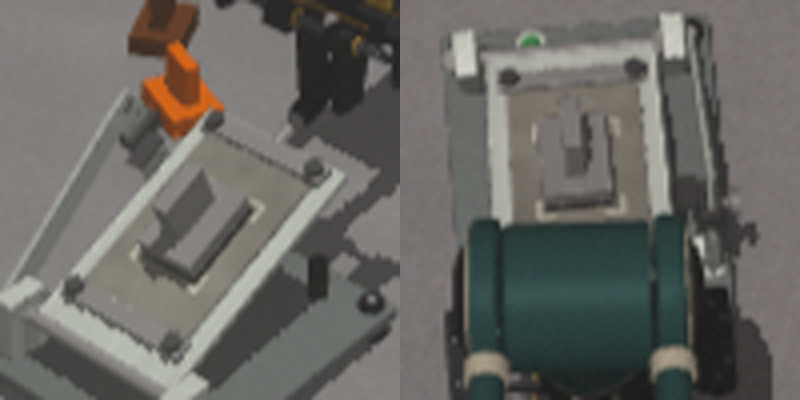

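The plate is at about 0.40 rad and the slider hasn't moved. I'll compare the blade with predicted index positions in an enlarged mosaic.

```bash
python3 - <<'E'
from h import *
X=np.array([np.cos(.056),np.sin(.056),0]);Y=np.array([-X[1],X[0],0]);H=np.array([.7583,.0439,.062])
def pan(f,n,x,y,w=30,k=12.5,dots=True):
    im=cv2.resize(cv2.imread(f)[y:y+w,x:x+w],None,fx=k,fy=k,interpolation=cv2.INTER_CUBIC);im=cv2.convertScaleAbs(im,alpha=1.5)
    if dots:
      for t,c in((.40,(0,0,255)),(.47,(0,255,255)),(.54,(0,255,0))):
        a,b=[tuple(np.int32((proj(n,H-r*np.cos(t)*X+[0,0,r*np.sin(t)]-.066*Y)-[x,y]+.5)*k)) for r in(.14,.16)]
        cv2.line(im,a,b,c,1)
    return im[:300,:375]
cv2.imwrite('pics/k.png',np.vstack([np.hstack([pan('pics/scene0.png','scene',288,205),pan('pics/top0.png','top',325,200)]),
 np.hstack([pan('pics/i_s.png','scene',288,205),pan('pics/i_t.png','top',325,200,dots=False)])]))
E
```

```text
(no output)
```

View pics/k.png

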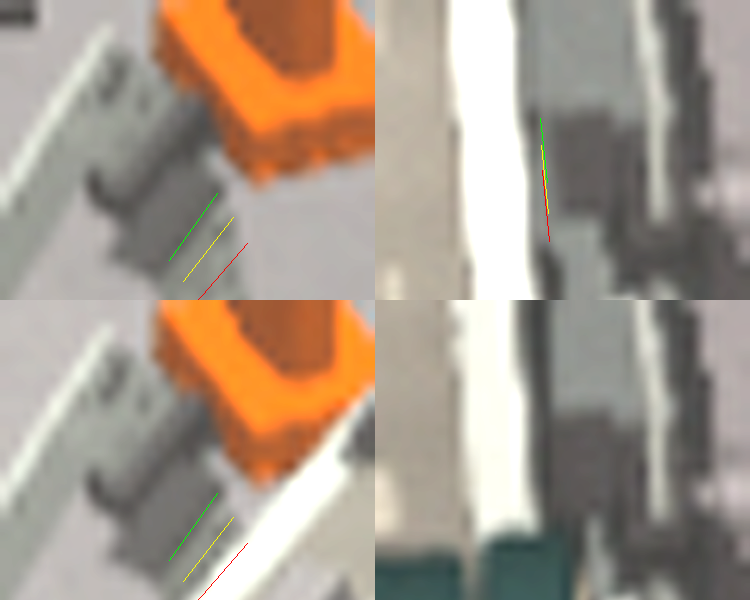

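From both views the blade lies at about 0.51–0.52 rad. The scene view gives 0.51 after correcting the tip offset, and the top view gives about 0.52. I raise the plate to 0.515.

Emit:
arm_command --targets '[[[-1,0.5,0,2,0],[-1,2,0,6,0],[-1,4.5,0.2,11,0],[-1,7,0.3,16,0],[-1,9.5,0.5,21,0],[-1,12,0.6,25,0],[-1,13.3,0.7,27.2,0],[-1,14,0.7,28.2,0],[-1,14,0.7,28.2,0],[-1,14,0.7,28.2,0],[-1,14,0.7,28.2,0]]]'

```text
t: 13.55
ee_pos: [0.5188, 0.0284, 0.2005]
eef_rot: [-0.001, -0.032, 0.999, 0.0]
contact_force: [-7.4, -0.1, -1.5]
finger_gap: 0.0174
```

```bash
python3 - <<'E'
from h import *
s=robot.read_state();p=s['ee_pos'];print(s['t'],p,s['finger_gap'],s['contact_force'],np.abs(s['qd']).max(),'theta',np.arctan2(p[2]-.003-.062,.7583-p[0]))
b=vision.camera('scene')[:,:,::-1];t=vision.camera('top')[:,:,::-1]
cv2.imwrite('pics/l_s.png',b);cv2.imwrite('pics/l_t.png',t)
q=cv2.convertScaleAbs(cv2.resize(b[205:235,285:315],(400,400),interpolation=2),alpha=1.4)
cv2.imwrite('pics/l.png',np.hstack([q,cv2.resize(b[185:285,265:365],(400,400),interpolation=2)]))
E
```

```text
13.55 [0.51884671 0.0283892  0.20052573] 0.017388744122087765 [-7.39038697 -0.10076281 -1.5138001 ] 0.0012252156269165382 theta 0.5150289545847406
```

View pics/l.png

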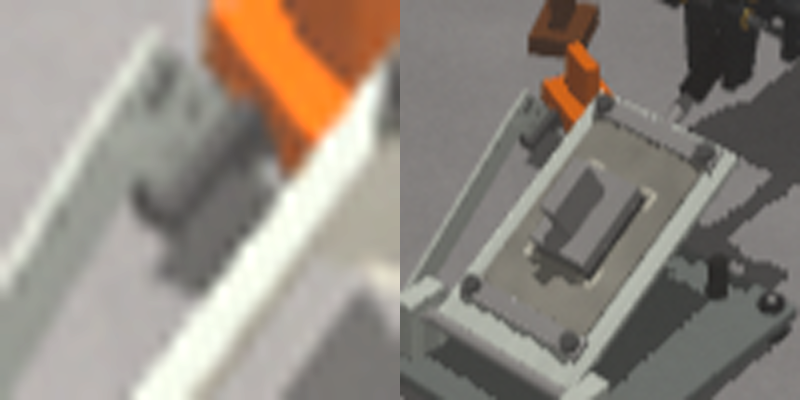

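The plate's edge now meets the blade and the slider is still within its marks. I'll check the plate's true angle from the image by fitting the plate's white -y edge, in case the grip has slipped. The 0.40 rad picture serves as a control.

```bash
python3 - <<'E'
from h import *
from scipy.optimize import minimize_scalar
X=np.array([np.cos(.056),np.sin(.056),0]);Y=np.array([-X[1],X[0],0]);H=np.array([.7583,.0439,.062])
def pt(t,r,off,n): return H+r*(-np.cos(t)*X+[0,0,np.sin(t)])+n*(np.sin(t)*X+[0,0,np.cos(t)])+off*Y
# +y long edge and -y edge of the white top face: both band outer edges, sample brightness transition across image rows
for f,g in(('pics/g_s.png',0),('pics/i_s.png',.4),('pics/l_s.png',.515)):
    im=cv2.GaussianBlur(cv2.cvtColor(cv2.imread(f),cv2.COLOR_BGR2GRAY),(0,0),.7).astype(np.float32)
    def score(t,off,r0,r1):
        r=np.linspace(r0,r1,40);a=[]
        for d in(-.003,.003):
            p=np.array([proj('scene',pt(t,k,off+d,.004)) for k in r],np.float32)
            a.append(cv2.remap(im,p[None,:,0],p[None,:,1],1)[0])
        return (a[1]-a[0]).mean()
    ts=np.arange(g-.12,g+.121,.005)
    for off,sg in((-.065,1),(.065,-1)):
        v=[sg*score(t,off,.06,.19) for t in ts];i=int(np.argmax(v));print(f,off,round(ts[i],3),round(v[i],1))
E
```

```text
Traceback (most recent call last):
  File "h.py", line 9, in proj
    c=vision.calibration(n);p=c['camera_matrix']@(c['R']@np.array(X)+c['t']);return p[:2]/p[2]
ValueError: time passes only in moves, steps and waits
```

I'll use plain ray casting on the two handle-end knobs instead. The level picture gives each knob's radius and lateral plane, and later pictures give its angle.

```bash
python3 - <<'E'
from h import *
X=np.array([np.cos(.056),np.sin(.056),0]);Y=np.array([-X[1],X[0],0]);H=np.array([.7583,.0439,.062])
for k in(((321.75,233),(318.2,214.5),(316,210.75)),((347,246.5),(344,226.75),(341.25,223.25))):
    w=onz('scene',*k[0],.08)-H;off=w@Y;a0=np.arctan2(w[2],-w@X);print('offset',off,'r',np.hypot(w@X,w[2]))
    for p in k[1:]:
        o,d=ray('scene',*p);q=o+d*((off-(o-H)@Y)/(d@Y))-H;print(' theta',np.arctan2(q[2],-q@X)-a0,'r',np.hypot(q@X,q[2]))
E
```

```text
offset -0.042825806835594615 r 0.18780799878960805
 theta 0.4168262906103055 r 0.1950539176267177
 theta 0.5227659410966518 r 0.19660428867534463
offset 0.05655450307387419 r 0.18735967022607802
 theta 0.44516397527670276 r 0.19545309690412493
 theta 0.5655756884702066 r 0.19541747796130848
```

The two knob angles at the end position average 0.54. The control picture at 0.40 read about 0.03 high, so the plate is at about 0.515 and the grip hasn't slipped. The plate's edge also coincides with the blade's tip edge in the image. I hold briefly, then hand in.

Emit:
arm_command --targets '[[[-1,0,0,0,0],[-1,0,0,0,0],[-1,0,0,0,0],[-1,0,0,0,0],[-1,0,0,0,0],[-1,0,0,0,0]]]'

```text
t: 14.25
ee_pos: [0.5188, 0.0284, 0.2005]
eef_rot: [-0.001, -0.032, 0.999, 0.0]
contact_force: [-7.3, -0.3, -2.0]
finger_gap: 0.0178
```

```bash
python3 -c "
from bench import order;print(order.job_done())"
```

```text
the job is handed in; nothing more can be done
None
```

I set the slider down on the panel, let go of it, and swung the plate up by its handle to the index. I handed the job in at 14.3 s, still gripping the handle; no verdict was reported.

- **Slider:** after release it measured about 1.6 mm (along) and 1.7 mm (across) from the centre of the marks. The last picture shows it still within the marks.
- **Plate angle:** the tool position gives 0.515 rad. Casting rays to two plate knobs gave 0.52 and 0.57 rad, which disagree somewhat. The same method read 0.42 and 0.45 at 0.40 rad by the tool position, so it reads about 0.03 high.
- **Index:** I estimated it at 0.51–0.52 rad from the two views. In the final picture the plate's edge coincides with the pointer blade. I never saw the reading line itself, so the match is inferred from that edge.
- **At hand-in:** the arm was at rest with the fingers closed on the handle, at a gap of 17.8 mm. That is a little under the bar's 20 mm, and I did not find out why.
- **Not measured:** I did not check whether the index or the other bench items moved; the pictures showed no sign that they had.

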